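# Find the high spot of a bent mixer pulley

## Task

The mixer's drive pulley on the runout stand has a bent flange. Turn it slowly by the red crank knob, always slower than half a turn a second, watch the orange needle to find the highest of its high spots, and leave the pulley standing still with that spot against the feeler, the knob let go. Leave the wrench, thermometer and bowl where they are.

Things in the scene. Friction and masses are not known exactly. Their poses are not given: they have to be found in the camera images.
- stand: Grey runout stand fixed to the table, base plate 345 x 200 x 14 mm. Origin on the table surface, on the pulley's vertical spindle axis; z up; x points from the spindle to the feeler and gauge. Base runs from x = -110 to +235 mm, y = -100 to +100 mm. Gauge post, needle and white scale lie at x = 95 to 235 mm, all under 86 mm high.
- crank: Steel crank clamped on the pulley and turning with it; its angle to the bulges differs every time. Origin on the spindle axis, 88 mm above the table; z up; x points along the arm to the knob. Arm 20 mm wide, top 110 mm above the table, reaching 69 mm out.
- knob_mid (a point): Middle of the red crank knob: upright cylinder, 24 mm diameter, 50 mm tall (111 to 161 mm above the table), spinning freely on its own axis, 60 mm from the spindle axis. The point is on the knob's axis, 138 mm above the table. A gripper can hold it, firmly (about 25 N), at constant yaw all the way round.
- needle (a joint): The gauge's orange needle, 122 mm long, pivoted at x = 106, y = -15 mm of the stand over a white scale. Value in rad: about 0 while the feeler is on the true part of the flange; it grows by about 0.06 rad per mm (needle swings clockwise from above, to the stand's -y) as a bulge pushes the feeler out. A light spring keeps the feeler on the flange.
- wrench: Blue steel wrench, 170 mm, lying on the table beside the stand; not part of the work. Origin under its middle.
- thermometer: Red hand thermometer, 105 x 32 x 22 mm with a 50 mm steel probe, lying on the table beside the stand; not part of the work. Origin under its middle.
- bowl: Steel bowl, 140 mm across, 60 mm high, on the table on the robot's right; not part of the work. Origin under its middle.
- pulley_top (a point): Centre of the aluminium pulley's top face, 84 mm above the table on the spindle axis. Flange radius 90 mm, but bent outward at two places: one bulge about 7 mm proud, the other about half that, each spread over 40 to 55 degrees of the rim. The pulley turns endlessly either way; light friction (0.1 N m, some 2 N at the knob) holds it where it is left.
- feeler_point (a point): Place where the feeler, a 10 mm steel ball on the needle's short arm, rests on the true part of the upper flange: at x = 90, y = 0 of the stand, 77 mm above the table. The highest bulge must end here.

How it is judged (in metres and radians):
At the end, for the whole second after the job is handed in: The needle stands within about 0.07 rad of its highest possible reading (the high spot within about 11 degrees of the feeler; reading above 0.33), the pulley at rest and the knob let go (value of joint needle above 0.33 rad and angular speed of crank below 0.05 rad/s); the robot touches nothing.
It fails at once if the pulley is spun faster than half a turn a second (3.2 rad/s) (angular speed of crank above 3.2 rad/s).
It fails at once if the wrench, thermometer or bowl is moved more than 20 mm (distance of any of wrench, thermometer, bowl from where it was at the start of the episode above 0.02 m).
It also fails if it takes over 66 s, if anything falls off the work surface, if the arm or the gripper's body presses on something with over 40 N, if the wrist force passes 120 N, or if a joint passes its speed limit or range.

## Robot

A 6-joint arm with a two-finger parallel gripper is mounted at the origin on the work surface. World frame = base frame: x ahead of the robot, y to its left, z up, the work surface at z = 0. Lengths are in mm, angles in rad, forces in N, time in s.
With the tool pointing down it reaches from about 350 to 800 mm from the base axis. Payload 7.3 kg.
Tool frame: the origin (TCP) lies at the very end of the fingers, on their centre line; the grasp point (between the pads) lies 19 mm behind it; y points along the fingers, x is the direction in which the jaws open and shut, and the axes are right-handed (so a half turn about y gives the same grasp; the last joint's range is limited). The gripper opens to 85 mm and grips with 20 to 120 N. Pads are 22 mm wide; open, the fingers measure 114 mm over their backs; the gripper's body (76 mm by 85 mm) begins 54 mm behind the grasp point. The pads swing forward as they close: fully open they stand 13 mm farther back than shut.
Start: joints at [-1.319, 0.342, 1.524, -0, 1.275, -0.146], TCP at [203.404, -484.016, 231.322] pointing down, gripper open.
Joint ranges: [-2.53, 2.53], [-0.77, 2.02], [0.04, 2.7], [-1, 4.14], [0.28, 2.66], [-3.11, 3.11]. Speed limits (rad/s): [2.57, 2.57, 3.14, 3.14, 3.14, 3.14].

## Interface

Orientations are given as a unit quaternion [x, y, z, w].
In Python, from station import arm gives the robot as it stands. The module is installed in compiled form; this text tells all that it offers.
- The arm moves only by the tool move_arm, never from a script. Its argument "rows" is text: rows parted by semicolons, each of 7 numbers parted by spaces: the shift along the tool's x, y, z in cm, then the turn, a rotation vector about the tool's x, y, z in degrees, then the opening, from 0 (shut) to 1 (fully open). In form: dx dy dz wx wy wz gripper; .... A call has 1 to 5 rows; each row shifts and turns the commanded pose from where the row before left it, along the tool's axes as they then stand; what a row does not reach is not made up. A row lasts 1/10 s, in which the tool goes at most 50 mm and 8.59 degrees, less where a joint would pass 70% of its speed; a pose out of reach is approached as far as the arm can. A call with a gripper value outside its range is refused whole. The fingers move at their own pace and stop on an object; "newtons" is the grip in N (left out, the last holds). Time passes only in rows, so rows that do not move let the fingers close. It gives the time, the measured TCP pose, the force and the opening at its end, in the units of the state.
- arm.get_state(): the state, without advancing time (a new reading comes with each control period).
- arm.snapshot(name): name is "scene" or "top" or "wrist"; returns the picture (400x640x3 uint8, red, green, blue); there is no depth.
- arm.camera_info(name): a dict with "camera_matrix" (3x3 intrinsics, pixels), "R" (3x3) and "t" (3): a world point X has camera coordinates R X + t; the wrist camera has in their place "T_tool_cam" (4x4, takes a point from camera to tool coordinates, whose origin is the TCP and whose axes are the tool frame's). Camera axes: x right, y down, z forward; pixel columns grow to the right and rows downward; lengths in mm; the calibration is good to about 2 mm. A picture is of the moment at which its call begins: read the wrist's pose just before it. camera_info takes no time and is no camera call.
- arm.finish_job(): hands the job in, once; it reports no verdict.
The state is a dict: "clock": time; "joints": joint angles; "joint_velocities": joint speeds; "tau": joint torques, N m; "position": TCP position; "orientation": TCP orientation; "contact_force": force on the tool from outside, world axes, zero at the start; "ft_torque": the same for the moment, N m; "finger_gap": finger opening in mm.
Only numpy, scipy, OpenCV 4.12 (cv2) and the standard library are available. Lean on these libraries where they do the work, as an engineer would, in place of code of your own. Each camera call takes 0.05 s, during which the arm holds its last target.

## Working session

There is one attempt and no reset: what is moved stays moved. The work goes in short steps, Python scripts to look and compute and a tool call to move; the robot and the scene stay as the last step left them, time stands still between calls to the robot, and variables do not carry over. Pictures are saved under pics/ and viewed, and the job is handed in when it is done.

Besides the shell and the picture viewer there is one more tool, called after "Emit:" as name(argument=value, ...) on one line, values as JSON. move_arm: Moves the arm, as the interface text tells. Its arguments: {"type":"object","properties":{"rows":{"type":"string"},"newtons":{"type":"number"}},"required":["rows"]}

```bash
mkdir -p pics; python3 - <<'E'
from station import arm
import cv2,numpy as np
print(arm.get_state())
for n in("scene","top","wrist"):
    im=arm.snapshot(n); cv2.imwrite(f"pics/{n}0.png",im[:,:,::-1])
    print(n,arm.camera_info(n))
E
```

```text
{'clock': 0.0, 'joints': array([-1.31900099e+00,  3.42717383e-01,  1.52500117e+00, -1.20669567e-05,
        1.27537833e+00, -1.45995479e-01]), 'joint_velocities': array([-0.00111377,  0.00088116,  0.00115402,  0.00034937, -0.00060889,
       -0.00145722]), 'tau': array([-1.73533619e-03, -4.33679438e+01, -2.46016252e+01, -2.09644468e-04,
        8.04738665e-03,  1.66270956e-05]), 'position': array([ 203.29762624, -483.62008434,  230.63425114]), 'orientation': array([-0.58858394,  0.39174639, -0.39095011,  0.58928917]), 'contact_force': array([ 0.55627096, -0.8286948 ,  0.55632   ]), 'ft_torque': array([-0.01209558, -0.01077183,  0.03605874]), 'finger_gap': 85.15522193691923}
scene {'camera_matrix': array([[453.25313571,   0.        , 314.03826838],
       [  0.        , 453.25313571, 192.20409236],
       [  0.        ,   0.        ,   1.        ]]), 'R': array([[ 0.12510042,  0.99207792,  0.01145828],
       [ 0.63377927, -0.071023  , -0.77024644],
       [-0.76333068,  0.10362017, -0.63764342]]), 't': array([ -12.7005087 , -259.73913924, 1562.04545793])}
top {'camera_matrix': array(
[... 229 characters left out ...]
8722e-01,  3.29821790e-03, -9.71045498e-02],
       [ 9.71594402e-02,  2.90152714e-02, -9.94845796e-01]]), 't': array([ -39.38904777,  540.28910694, 1059.29338996])}
wrist {'camera_matrix': array([[279.77530034,   0.        , 319.24934428],
       [  0.        , 279.77530034, 199.16148824],
       [  0.        ,   0.        ,   1.        ]]), 'T_tool_cam': array([[ 9.99999710e-01,  6.14726388e-04, -4.50095563e-04,
        -6.54732048e-01],
       [ 6.24195528e-04, -3.22282122e-01,  9.46643462e-01,
        -1.42705480e+02],
       [ 4.36868963e-04, -9.46643468e-01, -3.22282412e-01,
         8.40145723e+01],
       [ 0.00000000e+00,  0.00000000e+00,  0.00000000e+00,
         1.00000000e+00]])}
```

View pics/top0.png

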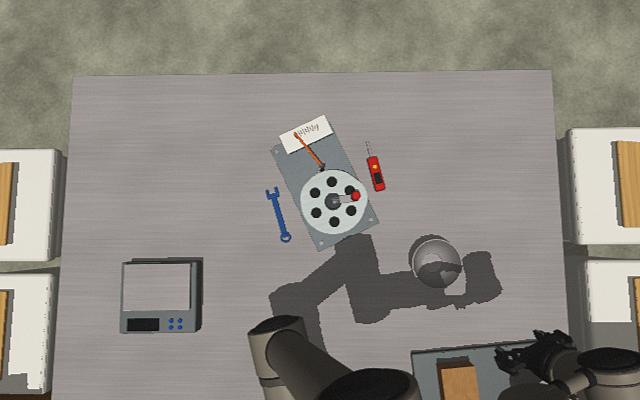

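View pics/scene0.png

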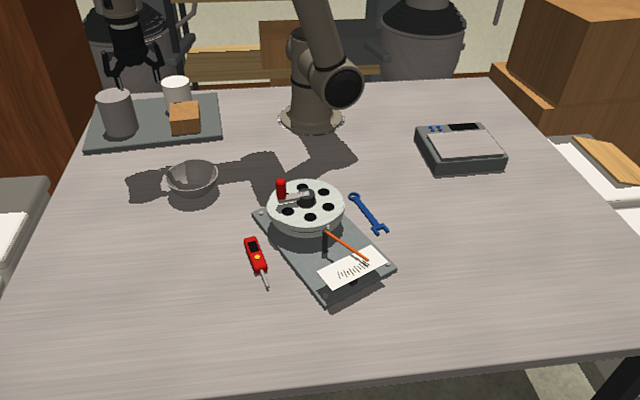

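View pics/wrist0.png

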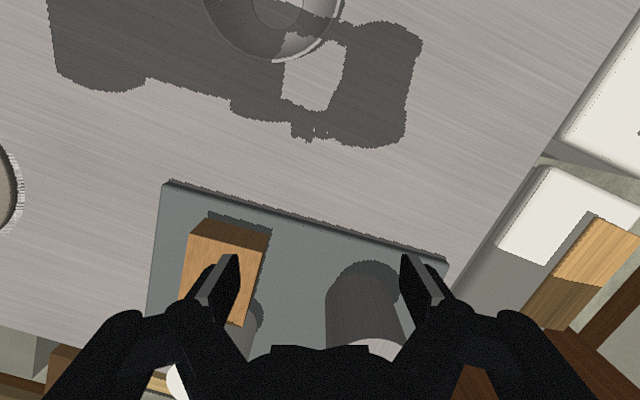

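```bash
cat > h.py <<'E'
from station import arm
import cv2,numpy as np
def ray(n,u,v,z):
    c=arm.camera_info(n);K,R,t=c["camera_matrix"],c["R"],c["t"]
    C=-R.T@t; d=R.T@np.linalg.inv(K)@[u,v,1.]
    return C+d*(z-C[2])/d[2]
def proj(n,X):
    c=arm.camera_info(n); p=c["camera_matrix"]@(c["R"]@np.array(X,float)+c["t"]);return p[:2]/p[2]
E
python3 - <<'E'
from h import *
im=cv2.imread("pics/top0.png")
cr=im[105:255,250:400]; cv2.imwrite("pics/topz.png",cv2.resize(cr,(600,600),interpolation=cv2.INTER_NEAREST))
im2=cv2.imread("pics/scene0.png"); cv2.imwrite("pics/scz.png",cv2.resize(im2[170:310,240:410],(680,560),interpolation=cv2.INTER_NEAREST))
hsv=cv2.cvtColor(im,cv2.COLOR_BGR2HSV)
red=((hsv[...,0]<6)|(hsv[...,0]>174))&(hsv[...,1]>150)&(hsv[...,2]>80)
n,l,s,c=cv2.connectedComponentsWithStats(red.astype(np.uint8)); print(s,c)
org=(hsv[...,0]>=6)&(hsv[...,0]<14)&(hsv[...,1]>150)&(hsv[...,2]>80)
n,l,s,c=cv2.connectedComponentsWithStats(org.astype(np.uint8)); print(s,c)
print(im[196,355],hsv[196,355],hsv[150,309])
E
```

```text
[[     0      0    640    400 255678]
 [   367    156     18     35    264]
 [   352    191      8      9     58]] [[319.43419848 199.52863758]
 [375.31818182 172.72348485]
 [355.5        195.13793103]]
[[     0      0    640    400 255901]
 [   294    132     28     34     95]
 [   372    166      2      3      3]
 [   376    168      1      1      1]] [[319.50347595 199.51923595]
 [307.87368421 149.04210526]
 [372.33333333 167.        ]
 [376.         168.        ]]
[ 43  43 192] [  0 198 192] [ 11 222 214]
```

View pics/topz.png

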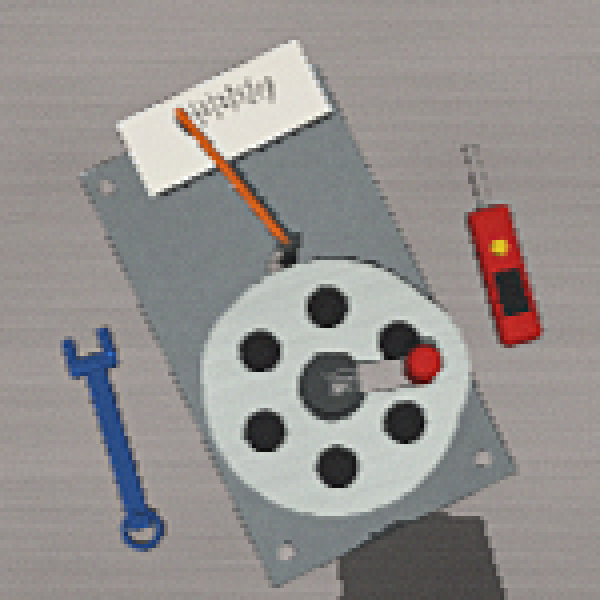

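View pics/scz.png

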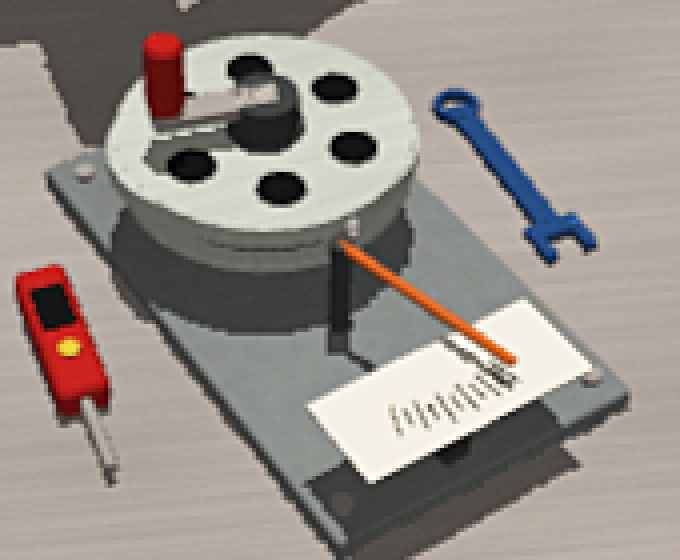

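```bash
cat >> h.py <<'E'
def needle(im):
    hsv=cv2.cvtColor(im,cv2.COLOR_RGB2HSV)
    o=(hsv[...,0]>=6)&(hsv[...,0]<15)&(hsv[...,1]>150)&(hsv[...,2]>80)
    o[:, :285]=0;o[:,345:]=0;o[:120]=0;o[175:]=0
    ys,xs=np.nonzero(o)
    if len(xs)<15: return None
    P=np.array([ray("top",x,y,75)[:2] for x,y in zip(xs,ys)])
    vx,vy,x0,y0=cv2.fitLine(P.astype(np.float32),cv2.DIST_L2,0,.01,.01).ravel()
    if vx<0: vx,vy=-vx,-vy
    return np.arctan2(vy,vx),len(xs),P.mean(0)
E
python3 - <<'E'
from h import *
from scipy.optimize import least_squares
im=cv2.imread("pics/top0.png")[:,:,::-1]
print("needle",needle(im), "knob",ray("top",355.5,195.1,161))
# stand corners in zoom /4 + offset, z=14
for (a,b) in [(80,175),(517,466),(275,587)]:
    print(ray("top",250+a/4,105+b/4,14))
# pulley edge
g=cv2.cvtColor(im,cv2.COLOR_RGB2GRAY).astype(float)
c0=ray("top",250+335/4,105+387/4,84)[:2]; print(c0)
from scipy.ndimage import map_coordinates
th=np.radians(np.arange(0,360,5)); rr=np.arange(80,106,.5)
r=[]
for t in th:
    q=np.array([proj("top",[c0[0]+x*np.cos(t),c0[1]+x*np.sin(t),84]) for x in rr])
    v=map_coordinates(g,[q[:,1],q[:,0]],order=1)
    r.append(rr[np.argmin(np.gradient(cv2.GaussianBlur(v[None],(0,0),2)[0]))])
r=np.array(r)
P=c0+np.c_[r*np.cos(th),r*np.sin(th)]
s=least_squares(lambda p:np.hypot(*(P-p[:2]).T)-p[2],[*c0,90],loss="soft_l1",f_scale=.7).x;print(s)
d=P-s[:2]
for a,b in zip(np.degrees(np.arctan2(d[:,1],d[:,0])),np.hypot(*d.T)): print(round(a),round(b,1),end="; ")
E
```

```text
needle (np.float32(0.6802178), 95, array([683.30945879,  -7.41577821])) knob [ 541.0302719  -135.71432621  161.        ]
[699.69296066 111.1181621   14.        ]
[ 479.13500279 -214.61129072   14.        ]
[390.75523665 -36.4603083   14.        ]
[531.32990836 -80.45154435]Traceback (most recent call last):
  File "<stdin>", line 15, in <module>
  File "h.py", line 8, in proj
    c=arm.camera_info(n); p=c["camera_matrix"]@(c["R"]@np.array(X,float)+c["t"]);return p[:2]/p[2]
ValueError: time passes only in moves, steps and waits
```

```bash
python3 - <<'E'
from station import arm
import pickle
pickle.dump({n:arm.camera_info(n) for n in("scene","top","wrist")},open("cam.pkl","wb"))
E
sed -i 's/c=arm.camera_info(n)/c=CAM[n]/; 2a import pickle; CAM=pickle.load(open("cam.pkl","rb"))' h.py
python3 - <<'E'
from h import *
from scipy.optimize import least_squares
im=cv2.imread("pics/top0.png")[:,:,::-1].copy()
g=cv2.cvtColor(im,cv2.COLOR_RGB2GRAY).astype(float)
c0=ray("top",250+335/4,105+387/4,84)[:2]; print(c0)
from scipy.ndimage import map_coordinates
th=np.radians(np.arange(0,360,5)); rr=np.arange(80,106,.5)
r=[]
for t in th:
    q=np.array([proj("top",[c0[0]+x*np.cos(t),c0[1]+x*np.sin(t),84]) for x in rr])
    v=map_coordinates(g,[q[:,1],q[:,0]],order=1)
    r.append(rr[np.argmin(np.gradient(cv2.GaussianBlur(v[None],(0,0),2)[0]))])
r=np.array(r)
P=c0+np.c_[r*np.cos(th),r*np.sin(th)]
s=least_squares(lambda p:np.hypot(*(P-p[:2]).T)-p[2],[*c0,90],loss="soft_l1",f_scale=.7).x;print(s)
d=P-s[:2]
for a,b in zip(np.degrees(np.arctan2(d[:,1],d[:,0])),np.hypot(*d.T)): print(round(a),round(b,1),end="; ")
A,B,C=[ray("top",250+a/4,105+b/4,14)[:2] for (a,b) in [(80,175),(517,466),(275,587)]]
x=(A-C)/np.linalg.norm(A-C);yw=np.arctan2(x[1],x[0]);print("yaw",np.degrees(yw),np.linalg.norm(A-C),np.linalg.norm(B-C))
y=np.array([-x[1],x[0]])
print("spindle",C+110*x-100*y, B+110*x+100*y, A-235*x-100*y)
E
```

```text
[531.32990836 -80.45154435]
[532.83405072 -77.37966936  90.18479011]
-2 89.0; 3 89.3; 8 90.0; 13 88.8; 18 89.6; 24 88.9; 29 89.7; 34 88.5; 39 90.4; 44 90.3; 49 90.2; 55 91.1; 60 93.1; 65 93.1; 70 93.1; 75 93.1; 81 93.2; 86 92.3; 91 89.4; 96 90.1; 101 90.8; 106 90.5; 112 90.7; 117 90.4; 122 89.6; 127 90.4; 132 90.2; 137 90.4; 142 89.7; 147 90.0; 152 89.3; 157 90.6; 162 89.9; 167 89.2; 172 90.0; 177 89.8; -178 89.6; -173 89.8; -168 89.1; -164 104.8; -158 90.0; -154 102.7; -149 89.9; -144 90.0; -139 89.6; -134 89.2; -129 89.3; -125 89.9; -120 89.4; -115 90.4; -110 90.4; -105 89.9; -101 90.3; -96 92.7; -91 95.1; -86 94.4; -81 97.3; -76 96.6; -71 96.4; -67 96.7; -62 94.5; -57 93.7; -52 91.9; -47 90.2; -42 88.9; -37 89.1; -32 88.8; -27 90.0; -22 89.7; -17 89.9; -12 88.6; -7 89.8; yaw 25.533643006737464 342.37687164898665 198.86868933401843
spindle [533.1158945  -79.27903196] [535.2874599  -76.96354623] [530.74896096 -80.40970784]
```

```bash
python3 - <<'E'
from h import *
from scipy.spatial.transform import Rotation as Ro
s=arm.get_state();R=Ro.from_quat(s["orientation"]).as_matrix();print(R.round(3),s["position"],s["clock"])
tgt=np.array([541.5,-136,230]);print(R.T@(tgt-s["position"])/10)
E
```

```text
[[ 0.387 -0.     0.922]
 [-0.922  0.001  0.387]
 [-0.001 -1.     0.   ]] [ 203.33740255 -483.70467537  230.80032105] 0.15
[-18.95363401   0.10995382  44.64615223]
```

Emit:
move_arm(rows="-1.6 0 3.7 0 0 0 1;-1.6 0 3.7 0 0 0 1;-1.6 0 3.7 0 0 0 1;-1.6 0 3.7 0 0 0 1;-1.6 0 3.7 0 0 0 1", newtons=25)

```text
clock: 0.65
position: [343.7, -337.2, 231.2]
orientation: [-0.589, 0.392, -0.391, 0.589]
contact_force: [1.1, -0.3, 0.7]
finger_gap: 85.1
```

Emit:
move_arm(rows="-1.6 0 3.7 0 0 0 1;-1.6 0 3.7 0 0 0 1;-1.6 0 3.7 0 0 0 1;-1.6 0 3.7 0 0 0 1;-1.6 0 3.7 0 0 0 1")

```text
clock: 1.15
position: [483.4, -191.7, 231.1]
orientation: [0.589, -0.391, 0.391, -0.589]
contact_force: [-0.1, -0.0, -0.4]
finger_gap: 85.3
```

Emit:
move_arm(rows="-1.5 0 3.7 0 0 0 1;-1.4 0 3.8 0 0 0 1;0 0 0 0 0 0 1;0 0 0 0 0 0 1")

```text
clock: 1.55
position: [540.5, -136.6, 230.6]
orientation: [0.59, -0.391, 0.39, -0.589]
contact_force: [-0.5, -0.0, 0.5]
finger_gap: 85.1
```

```bash
python3 - <<'E'
from h import *
from scipy.spatial.transform import Rotation as Ro
s=arm.get_state();R=Ro.from_quat(s["orientation"]).as_matrix();print(R.round(3),s["position"],s["clock"])
w=arm.snapshot("wrist");cv2.imwrite("pics/w1.png",w[:,:,::-1])
hsv=cv2.cvtColor(w,cv2.COLOR_RGB2HSV)
red=((hsv[...,0]<6)|(hsv[...,0]>174))&(hsv[...,1]>150)&(hsv[...,2]>60)
n,l,st,c=cv2.connectedComponentsWithStats(red.astype(np.uint8))
T=CAM["wrist"]["T_tool_cam"];K=CAM["wrist"]["camera_matrix"]
print(st[1:],c[1:])
def wr(u,v,z):
    C=R@T[:3,3]+s["position"]; d=R@T[:3,:3]@np.linalg.inv(K)@[u,v,1.]
    return C+d*(z-C[2])/d[2]
for i in range(1,n):
    if st[i,4]>100: print(wr(*c[i],138),wr(c[i][0],st[i,1],161))
tgt=np.array([541.5,-136,124]);print(R.T@(tgt-s["position"])/10)
E
```

```text
[[ 0.389 -0.001  0.921]
 [-0.921  0.     0.389]
 [-0.001 -1.    -0.001]] [ 540.51969915 -136.5847724   230.6419584 ] 1.55
[[ 376   86   44   87 1724]
 [ 307  181   28   38  866]] [[397.17691415 125.0725058 ]
 [320.42725173 200.03002309]]
[ 627.18666108 -167.94570458  138.        ] [ 649.89018144 -149.02214035  161.        ]
[ 543.34333459 -135.63666702  138.        ] [ 565.1591451  -126.30012862  161.        ]
[-9.31090466e-03  1.06640657e+01  1.25371565e-01]
```

View pics/w1.png

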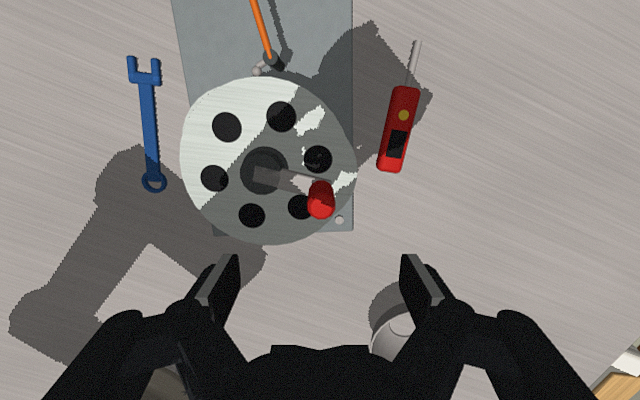

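Emit:
move_arm(rows="0 2.5 0.1 0 0 0 1;0 2.5 0 0 0 0 1;0 2.5 0 0 0 0 1;0 2.0 0 0 0 0 1;0 1.1 0 0 0 0 1")

```text
clock: 2.1
position: [539.7, -137.9, 123.7]
orientation: [0.589, -0.393, 0.391, -0.588]
contact_force: [0.0, -0.0, -0.4]
finger_gap: 85.2
```

Emit:
move_arm(rows="0 0 0 0 0 0 0.5;0 0 0 0 0 0 0.3;0 0 0 0 0 0 0.1;0 0 0 0 0 0 0;0 0 0 0 0 0 0")

```text
clock: 2.6
position: [541.9, -137.2, 126.3]
orientation: [-0.589, 0.391, -0.392, 0.589]
contact_force: [-0.9, -1.1, 3.8]
finger_gap: 22.9
```

Emit:
move_arm(rows="0 0 0 0 0 0 0;0 0 0 0 0 0 0;0 0 0 0 0 0 0")

```text
clock: 2.9
position: [541.8, -137.3, 126.3]
orientation: [-0.589, 0.391, -0.392, 0.589]
contact_force: [-0.5, -0.7, 6.3]
finger_gap: 23.2
```

```bash
cat > arc.py <<'E'
# print tool-frame dx,dz (cm) to move knob along arc; args: angle from, to, step
import sys
from h import *
from scipy.spatial.transform import Rotation as Ro
s=arm.get_state();R=Ro.from_quat(s["orientation"]).as_matrix()
C=np.array([532.8,-78.]);r=60
p=s["position"][:2];a0=np.arctan2(*(p-C)[::-1]);print("pos",s["position"],"ang",np.degrees(a0),"r",np.hypot(*(p-C)),"F",s["contact_force"],"gap",s["finger_gap"],s["clock"])
a=np.degrees(a0) if len(sys.argv)<4 else float(sys.argv[3])
n=int(sys.argv[1]);st=float(sys.argv[2]);q=p
for i in range(n):
    b=np.radians(a+st*(i+1));t=C+r*np.array([np.cos(b),np.sin(b)])
    d=R.T@np.array([*(t-q),0])/10;print(round(np.degrees(b)),d[0].round(2),d[2].round(2));q=t
E
python3 arc.py 20 6
python3 - <<'E'
from h import *
for n in("top","scene"):
    im=arm.snapshot(n);cv2.imwrite(f"pics/{n}1.png",im[:,:,::-1])
    if n=="top":print(needle(im))
cv2.imwrite("pics/m1.png",np.hstack([cv2.resize(cv2.imread("pics/top1.png")[105:255,250:400],(400,400)),cv2.resize(cv2.imread("pics/scene1.png")[150:310,240:400],(400,400))]))
E
```

```text
pos [ 541.84610472 -137.26158865  126.25699892] ang -81.3209667306007 r 59.94804333552701 F [-0.5242275  -0.73356703  6.26511072] gap 23.16866557376663 2.9
-75 0.13 0.61
-69 0.06 0.63
-63 -0.01 0.63
-57 -0.08 0.62
-51 -0.14 0.61
-45 -0.2 0.59
-39 -0.26 0.57
-33 -0.32 0.54
-27 -0.38 0.5
-21 -0.43 0.46
-15 -0.47 0.41
-9 -0.51 0.36
-3 -0.55 0.31
3 -0.58 0.25
9 -0.6 0.18
15 -0.62 0.12
21 -0.63 0.06
27 -0.63 -0.01
33 -0.62 -0.08
39 -0.61 -0.14
(np.float32(0.6845365), 94, array([682.65624556,  -7.74786972]))
```

View pics/m1.png

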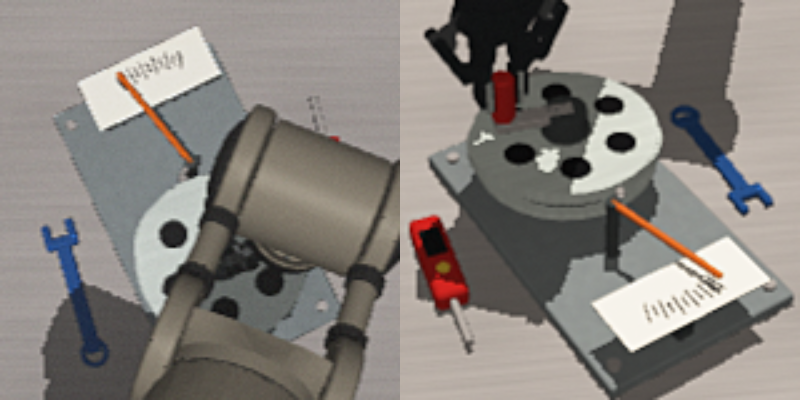

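Emit:
move_arm(rows="0.13 0 0.61 0 0 0 0;0.06 0 0.63 0 0 0 0;-0.01 0 0.63 0 0 0 0;-0.08 0 0.62 0 0 0 0;-0.14 0 0.61 0 0 0 0")

```text
clock: 3.5
position: [570.3, -124.9, 126.2]
orientation: [0.589, -0.391, 0.392, -0.589]
contact_force: [-1.8, -0.8, 6.6]
finger_gap: 23.2
```

```bash
cat >> h.py <<'E'
def needle_s(im):
    hsv=cv2.cvtColor(im,cv2.COLOR_RGB2HSV)
    o=(hsv[...,0]>=6)&(hsv[...,0]<15)&(hsv[...,1]>150)&(hsv[...,2]>80)
    o[:215]=0;o[290:]=0;o[:,:300]=0;o[:,400:]=0
    ys,xs=np.nonzero(o)
    if len(xs)<15: return None
    P=np.array([ray("scene",x,y,78)[:2] for x,y in zip(xs,ys)])
    vx,vy,x0,y0=cv2.fitLine(P.astype(np.float32),cv2.DIST_L2,0,.01,.01).ravel()
    if vx<0: vx,vy=-vx,-vy
    return np.arctan2(vy,vx),len(xs),P.mean(0)
E
cat > look.py <<'E'
import sys
from h import *
k=sys.argv[1]
a=arm.snapshot("top");b=arm.snapshot("scene")
print("needle top",needle(a),"scene",needle_s(b))
cv2.imwrite(f"pics/top{k}.png",a[:,:,::-1]);cv2.imwrite(f"pics/scene{k}.png",b[:,:,::-1])
cv2.imwrite(f"pics/m{k}.png",np.hstack([cv2.resize(a[105:255,250:400,::-1],(400,400)),cv2.resize(b[150:310,240:400,::-1],(400,400))]))
E
python3 -c "
from h import *
print(needle_s(cv2.imread('pics/scene1.png')[:,:,::-1].copy()),needle_s(cv2.imread('pics/scene0.png')[:,:,::-1].copy()))"
python3 arc.py 5 6; python3 look.py 2
```

```text
(np.float32(0.67276806), 140, array([683.63801079,  -6.29770444])) (np.float32(0.6711666), 140, array([683.72155673,  -6.2842629 ]))
pos [ 570.25052013 -124.86323157  126.23650488] ang -51.370072682745494 r 59.98919845406454 F [-1.83642714 -0.79000616  6.60778147] gap 23.23593510713705 3.5
-45 -0.2 0.59
-39 -0.26 0.57
-33 -0.32 0.54
-27 -0.38 0.5
-21 -0.43 0.46
needle top (np.float32(0.6841665), 93, array([684.40452098,  -6.4854022 ])) scene (np.float32(0.67377734), 141, array([683.43320331,  -6.22656166]))
```

Smooth, low forces, needle still at zero as expected. Continue.

Emit:
move_arm(rows="-0.2 0 0.59 0 0 0 0;-0.26 0 0.57 0 0 0 0;-0.32 0 0.54 0 0 0 0;-0.38 0 0.5 0 0 0 0;-0.43 0 0.46 0 0 0 0")

```text
clock: 4.1
position: [588.7, -100.0, 126.3]
orientation: [0.589, -0.391, 0.392, -0.589]
contact_force: [-2.1, -1.7, 5.5]
finger_gap: 23.3
```

```bash
python3 arc.py 5 6; python3 look.py 3
```

```text
pos [588.7069365  -99.99009191 126.25958313] ang -21.471395149291155 r 60.07619904158305 F [-2.13836783 -1.6976298   5.5469755 ] gap 23.300130900998656 4.1
-15 -0.48 0.41
-9 -0.51 0.36
-3 -0.55 0.31
3 -0.58 0.25
9 -0.6 0.19
needle top (np.float32(0.6801911), 46, array([708.83029093,  13.44761709])) scene (np.float32(0.6753822), 138, array([684.47306076,  -5.43676497]))
```

Emit:
move_arm(rows="-0.47 0 0.41 0 0 0 0;-0.51 0 0.36 0 0 0 0;-0.55 0 0.31 0 0 0 0")

```text
clock: 4.5
position: [592.8, -81.8, 126.3]
orientation: [0.589, -0.391, 0.392, -0.589]
contact_force: [-1.1, -3.0, 5.3]
finger_gap: 22.9
```

```bash
python3 arc.py 5 6; python3 look.py 4
```

```text
pos [592.78742312 -81.84153146 126.26714926] ang -3.664158012451489 r 60.1103010860749 F [-1.07026194 -2.95370101  5.34635459] gap 22.887969385070654 4.5
2 -0.58 0.24
8 -0.6 0.19
14 -0.62 0.12
20 -0.63 0.06
26 -0.63 -0.01
needle top None scene (np.float32(0.492023), 140, array([693.73499982, -13.95810616]))
```

View pics/m4.png

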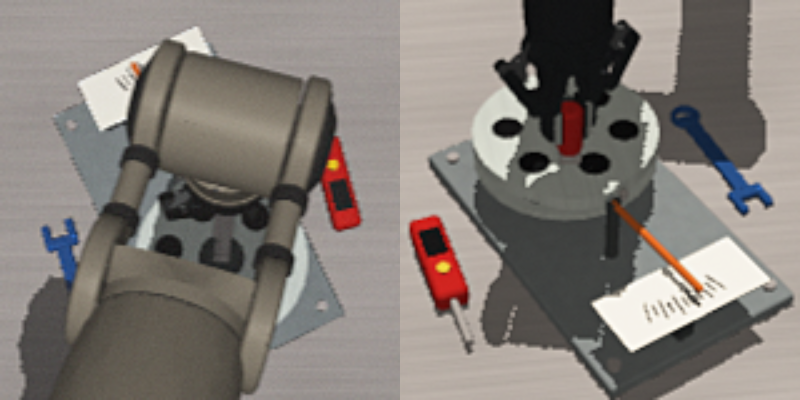

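Emit:
move_arm(rows="-0.58 0 0.24 0 0 0 0;-0.6 0 0.19 0 0 0 0;0 0 0 0 0 0 0")

```text
clock: 4.9
position: [592.1, -68.2, 126.3]
orientation: [-0.589, 0.391, -0.392, 0.589]
contact_force: [0.2, 0.9, 5.5]
finger_gap: 23.5
```

```bash
python3 arc.py 3 6; python3 look.py 5
```

```text
pos [592.08294061 -68.22037718 126.26788067] ang 9.367444663466122 r 60.0841748675474 F [0.24701795 0.91952666 5.49631299] gap 23.46189354488043 4.9
15 -0.62 0.11
21 -0.63 0.05
27 -0.63 -0.02
needle top None scene (np.float32(0.31194243), 127, array([697.35292203, -24.57295483]))
```

Emit:
move_arm(rows="-0.62 0 0.12 0 0 0 0;0 0 0 0 0 0 0")

```text
clock: 5.2
position: [590.8, -62.2, 126.3]
orientation: [-0.589, 0.391, -0.392, 0.589]
contact_force: [0.3, 1.5, 6.4]
finger_gap: 22.7
```

```bash
python3 arc.py 1 6; python3 look.py 6
```

```text
pos [590.76902627 -62.17637789 126.26058865] ang 15.267894015706222 r 60.08989119157931 F [0.32979384 1.54976617 6.35954557] gap 22.68476785318898 5.2
21 -0.63 0.04
needle top None scene (np.float32(0.27242005), 130, array([697.41285581, -27.25307067]))
```

Emit:
move_arm(rows="-0.63 0 0.06 0 0 0 0;0 0 0 0 0 0 0")

```text
clock: 5.5
position: [588.8, -56.1, 126.2]
orientation: [-0.589, 0.391, -0.392, 0.589]
contact_force: [-0.6, 0.8, 5.7]
finger_gap: 22.9
```

```bash
python3 arc.py 1 6; python3 look.py 7
```

```text
pos [588.79481152 -56.14059576 126.23871697] ang 21.324812134681864 r 60.11033581114038 F [-0.5548781   0.79028172  5.73184983] gap 22.908835614285742 5.5
27 -0.63 -0.03
needle top None scene (np.float32(0.26720354), 132, array([697.96811509, -27.60141434]))
```

Emit:
move_arm(rows="-0.63 0 -0.01 0 0 0 0;0 0 0 0 0 0 0")

```text
clock: 5.8
position: [586.2, -50.4, 126.3]
orientation: [-0.589, 0.391, -0.392, 0.589]
contact_force: [-0.9, 1.4, 6.0]
finger_gap: 23.3
```

```bash
python3 arc.py 1 6; python3 look.py 8
```

```text
pos [586.21098884 -50.36113363 126.26721976] ang 27.360447610698397 r 60.13851230959389 F [-0.86171069  1.35246065  6.04620427] gap 23.317172270745434 5.8
33 -0.62 -0.1
needle top None scene (np.float32(0.29386562), 129, array([698.93363692, -25.36213235]))
```

```bash
python3 arc.py 2 -4
```

```text
pos [586.2027813  -50.3657206  126.22263051] ang 27.360160072221856 r 60.129114820607874 F [-0.58686507  1.29168811  7.49660345] gap 23.070975751339958 5.9
23 0.42 0.01
19 0.42 -0.01
```

Peak is at a knob angle of about 19°; going back 8°, then opening gently.

Emit:
move_arm(rows="0.42 0 0.01 0 0 0 0;0.42 0 -0.01 0 0 0 0;0 0 0 0 0 0 0")

```text
clock: 6.2
position: [589.8, -58.8, 126.2]
orientation: [-0.589, 0.391, -0.392, 0.589]
contact_force: [-1.3, 0.2, 6.0]
finger_gap: 23.3
```

```bash
python3 arc.py 1 1; python3 look.py 9
```

```text
pos [589.75281184 -58.75507969 126.24434517] ang 18.670621309859555 r 60.11646807471126 F [-1.26015439  0.21212111  5.98038779] gap 23.270541206292318 6.2
20 -0.11 -0.01
needle top None scene (np.float32(0.26408398), 131, array([697.86780629, -27.6444755 ]))
```

Emit:
move_arm(rows="0 0 0 0 0 0 0.45;0 0 0 0 0 0 0.6;0 0 0 0 0 0 0.8;0 0 0 0 0 0 1;0 0 0 0 0 0 1")

```text
clock: 6.8
position: [589.0, -58.5, 125.1]
orientation: [0.589, -0.391, 0.391, -0.589]
contact_force: [-0.2, 0.8, 0.1]
finger_gap: 85.3
```

```bash
python3 arc.py 1 1; python3 look.py 10
```

```text
pos [589.02382317 -58.53833212 125.07676349] ang 19.093105461155492 r 59.49684704181527 F [-0.23207671  0.80039094  0.07348099] gap 85.31061151165216 6.8
20 -0.1 0.06
needle top None scene (np.float32(0.26488838), 129, array([697.391899  , -27.78221499]))
```

View pics/m10.png

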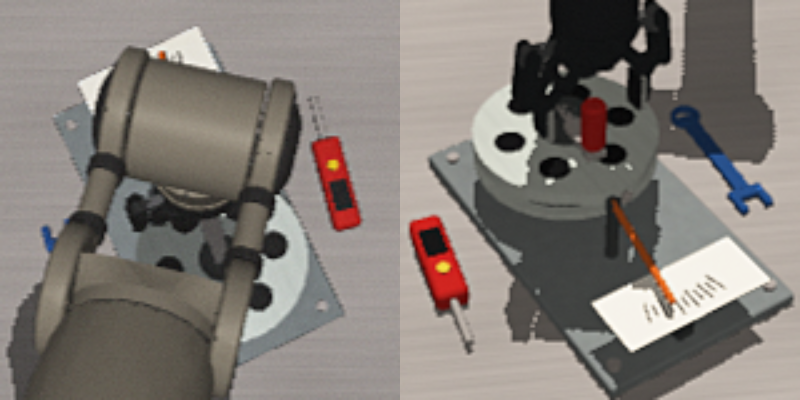

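Open fingers clear the red knob, and the needle is still at its highest. Now straight up.

Emit:
move_arm(rows="0 -1 0 0 0 0 1;0 -2 0 0 0 0 1;0 -3 0 0 0 0 1;0 -3 0 0 0 0 1;0 -3 0 0 0 0 1")

```text
clock: 7.4
position: [589.0, -58.5, 247.4]
orientation: [-0.589, 0.391, -0.392, 0.589]
contact_force: [0.7, 0.1, -0.2]
finger_gap: 85.6
```

Emit:
move_arm(rows="0 -1 -3 0 0 0 1;0 0 -4 0 0 0 1;0 0 -4 0 0 0 1;0 0 -4 0 0 0 1;0 0 -3 0 0 0 1")

```text
clock: 7.9
position: [421.2, -128.7, 256.2]
orientation: [0.589, -0.391, 0.392, -0.589]
contact_force: [-0.1, -0.7, 0.5]
finger_gap: 86.0
```

Emit:
move_arm(rows="0 0 0 0 0 0 1;0 0 0 0 0 0 1;0 0 0 0 0 0 1")

```text
clock: 8.2
position: [424.0, -128.2, 255.8]
orientation: [-0.589, 0.391, -0.392, 0.589]
contact_force: [0.6, 0.1, -0.2]
finger_gap: 85.1
```

```bash
python3 look.py 11;sleep 0; python3 look.py 12
```

```text
needle top (np.float32(0.2656582), 92, array([693.67068956, -29.99373608])) scene (np.float32(0.25781775), 132, array([693.36996959, -28.60083831]))
needle top (np.float32(0.26533008), 92, array([693.79734603, -29.96267622])) scene (np.float32(0.25893778), 131, array([693.71561002, -28.54368167]))
```

View pics/m12.png

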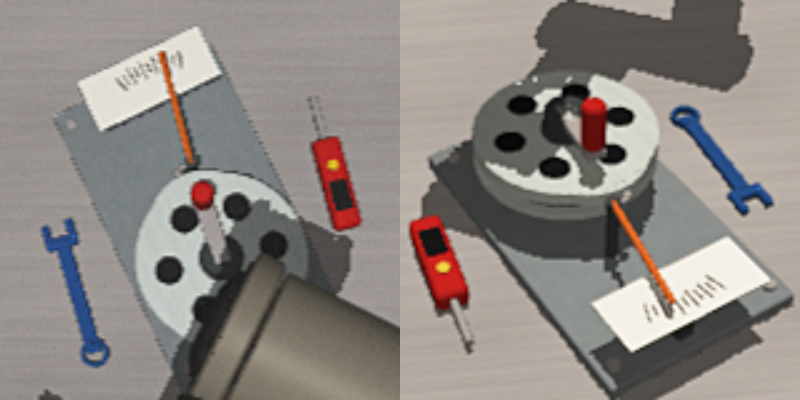

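Both cameras put the needle about 0.415 rad from zero and steady. The knob is free and nothing else has moved.

```bash
python3 -c "
from station import arm
print(arm.finish_job())"
```

```text
the job is handed in; nothing more can be done
None
```

The pulley is standing still with its highest bulge against the feeler and the knob let go. I handed the job in at about 8.4 s on the robot's clock; no verdict was reported.

- **Finding the bulges:** The outline of the rim in the first top picture showed two: one about 7 mm proud and one about 3 mm. I gripped the knob and turned the pulley about 109° at roughly 1 rad/s. That took the larger bulge past the feeler, and I then turned back about 8° to the needle's peak.
- **Final needle reading:** It stands about 0.415 rad from its zero position, 0.415 in both the top and the scene view. That agrees with 7 mm at 0.06 rad per mm and is above the 0.33 needed. The reading did not change when I let go or between the last two looks.
- **Not checked:** I did not bring the smaller bulge to the feeler. Its lower height comes from the rim outline alone; at about 3 mm it would read near 0.2 rad.
- **Other objects:** The arm is clear of everything. The wrench and thermometer look unmoved in the last pictures. The bowl was not in those crops, but the gripper stayed well above it throughout.

No check failed. The two camera readings differed by less than 0.01 rad.

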